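Fetch the roller axle from behind the inks

TASK

Fetch the inking-roller axle out of its storage sleeve on the ink caddy: first move the two ink bottles and the thread spool that stand in its way onto the dark mat, then draw the axle straight out by its wooden handle and lay it centred in the notches of the V stand. With the axle laid there, put both bottles and the spool back, each on the very cork spot it came from. Keep bottles and spool upright, leave the eraser and the roll of black tape where they lie, and let go of everything.

Things in the scene. Friction and masses are not known exactly. Their poses are not given: they have to be found in the camera images.
- caddy: Fixed wooden board 100 (x) x 232 (y) x 10 mm; origin: centre of underside, z up. Brass sleeve along y from y = 32 to 112 mm, axis at x = 0, 45 mm high, outer 22 mm, bore 14 mm, in two saddles (36 mm wide, top 57 mm high). Round cork spots, 46 mm wide, flush: near spot at (0, -42) mm, then two side by side at (+27, -90), (-27, -90). They lie in the way of the axle and of the fingers drawing it.
- axle: Loose, 100 g. Steel rod 12 mm thick, y = -42 to +42 mm; wooden handle 16 x 16 mm at y = -82 to -42 (centre -62), on the rod's axis. Origin: middle of the rod, y along it. Starts with the rod lying in the caddy's sleeve (1 mm play all round), axis about 44 mm high, parallel to the caddy's y, handle toward the caddy's -y; comes out that way after 84 mm of easy straight pull.
- black_ink: Squat black ink bottle, round: body 42 mm in diameter up to 46 mm, cap 27 mm in diameter, total height 60 mm, 110 g. It stands upright at the start on one of the caddy's three cork spots (which one varies); body origin at the centre of its underside, z up.
- red_ink: Slim red ink bottle, round: body 35 mm in diameter up to 50 mm, cap 22 mm in diameter, total height 63 mm, 110 g. It stands upright at the start on one of the caddy's three cork spots (which one varies); body origin at the centre of its underside, z up.
- spool: Thread spool with wooden ends, round, 31 mm in diameter, 40 mm high, 30 g. It stands upright at the start on one of the caddy's three cork spots (which one varies); body origin at the centre of its underside, z up.
- mat: Fixed dark rubber mat, the side area: 100 (x) x 180 (y) x 6 mm, empty at the start, left or right of the caddy. Origin: centre of underside, z up. Holds the three things in a row along y, 58 mm apart.
- stand: Fixed wooden V stand, on the other side of the caddy from the mat. Base 70 x 70 x 8 mm; two uprights 10 mm thick at y = -22 and +22 mm, 68 mm wide in x, each with a 90-degree V notch, tops 65 mm high. Origin: centre of underside, z up. The axle's rod rests along y at x = 0, axis 50 mm high; centred when the rod's middle is at y = 0, handle sticking out at either end.
- eraser2: Bystander: eraser, 25 x 43 x 15 mm, on the table before the caddy; leave it alone. Origin at the centre of its underside.
- tape: Bystander: roll of black tape lying flat, 53 x 51 x 19 mm, on the table before the caddy; leave it alone. Origin at the centre of its underside.

How it is judged (in metres and radians):
On the way, in this order (a step that is already met when the one before it is completed fails the run):
1. both bottles and the spool stand released on the mat, the axle still in its sleeve (x of black_ink in the frame of mat between -0.05 and 0.05 m and y of black_ink in the frame of mat between -0.09 and 0.09 m and z of black_ink in the frame of mat between 0 and 0.011 m and angle between each of black_ink, red_ink, spool's own z axis and vertical below 0.15 rad and contact force between the fingers and black_ink below 0.05 N and x of red_ink in the frame of mat between -0.05 and 0.05 m and y of red_ink in the frame of mat between -0.09 and 0.09 m and z of red_ink in the frame of mat between 0 and 0.011 m and contact force between the fingers and red_ink below 0.05 N and x of spool in the frame of mat between -0.05 and 0.05 m and y of spool in the frame of mat between -0.09 and 0.09 m and z of spool in the frame of mat between 0 and 0.011 m and contact force between the fingers and spool below 0.05 N and distance between axle and caddy below 0.1 m), for 0.2 s.
2. the axle lies released in the V stand's notches, bottles and spool still on the mat (x of axle in the frame of stand between -0.01 and 0.01 m and y of axle in the frame of stand between -0.014 and 0.014 m and z of axle in the frame of stand between 0.044 and 0.056 m and angle between the y axis of axle and the y axis of stand, either way round below 0.12 rad and contact force between the fingers and axle below 0.05 N and x of black_ink in the frame of mat between -0.05 and 0.05 m and y of black_ink in the frame of mat between -0.09 and 0.09 m and z of black_ink in the frame of mat between 0 and 0.011 m and angle between each of black_ink, red_ink, spool's own z axis and vertical below 0.15 rad and contact force between the fingers and black_ink below 0.05 N and x of red_ink in the frame of mat between -0.05 and 0.05 m and y of red_ink in the frame of mat between -0.09 and 0.09 m and z of red_ink in the frame of mat between 0 and 0.011 m and contact force between the fingers and red_ink below 0.05 N and x of spool in the frame of mat between -0.05 and 0.05 m and y of spool in the frame of mat between -0.09 and 0.09 m and z of spool in the frame of mat between 0 and 0.011 m and contact force between the fingers and spool below 0.05 N), for 0.2 s.
At the end, for the whole second after the job is handed in: The axle lies in both stand notches: rod middle within 14 mm along and 10 mm across of the centre, height within 6 mm, 0.12 rad of the stand's y (either way round). Each bottle and the spool stands upright within 15 mm of its start. All released and at rest (x of axle in the frame of stand between -0.01 and 0.01 m and y of axle in the frame of stand between -0.014 and 0.014 m and z of axle in the frame of stand between 0.044 and 0.056 m and angle between the y axis of axle and the y axis of stand, either way round below 0.12 rad and contact force between each of the fingers, the fingers and axle below 0.05 N and distance of each of black_ink, red_ink, spool from where it was at the start of the episode below 0.015 m and angle between each of black_ink, red_ink, spool's own z axis and vertical below 0.15 rad and linear speed of each of black_ink, red_ink, spool, axle below 0.02 m/s and contact force between the fingers and black_ink below 0.05 N and contact force between the fingers and red_ink below 0.05 N and contact force between the fingers and spool below 0.05 N); the robot touches nothing.
It fails at once if a bottle or the spool is tipped by more than 0.5 rad (angle between any of black_ink, red_ink, spool's own z axis and vertical above 0.5 rad).
It fails at once if the eraser or the roll of black tape is moved by more than 20 mm (distance of any of eraser2, tape from where it was at the start of the episode above 0.02 m).
It also fails if it takes over 144 s, if anything falls off the work surface, if the arm or the gripper's body presses on something with over 40 N, if the wrist force passes 120 N, or if a joint passes its speed limit or range.

ROBOT

A 6-joint arm with a two-finger parallel gripper is mounted at the origin on the work surface; the furniture and walls round the work are solid. World frame = base frame: x ahead of the robot, y to its left, z up, the work surface at z = 0. Lengths are in mm, angles in rad, forces in N, time in s.
With the tool pointing down it reaches from about 300 to 775 mm from the base axis. Payload 14.6 kg.
Tool frame: the origin (TCP) lies midway between the tips of the shut fingers; the grasp point (between the pads) lies 19 mm behind it (manip.hold_point_z is the distance from the TCP to the grasp point, in mm); z points along the fingers, y is the direction in which the jaws open and shut (so a half turn about z gives the same grasp; the last joint's range is limited). The gripper opens to 94 mm and grips with 3 to 60 N. Pads are 16 mm wide; open, the fingers measure 119 mm over their backs; the gripper's body (75 mm by 177 mm) begins 78 mm behind the grasp point.
Start: joints at [-1.297, 0.3, 1.521, -0, 1.321, -0.067], TCP at [183.825, -518.36, 205.446] pointing down, gripper open.
Joint ranges: [-3.03, 3.03], [-0.79, 2.21], [0.23, 2.52], [-1.04, 4.18], [0, 3.07], [-2.55, 2.55]. Speed limits (rad/s): [2.22, 2.22, 2.57, 3.14, 3.14, 3.14].

INTERFACE

Orientations are given as [roll, pitch, yaw] about the fixed x, y, z axes, in that order (R = Rz(yaw) Ry(pitch) Rx(roll)).
In Python, from cell import manip gives the robot as it stands.
- The arm moves only by the shell command python3 -m crank 'ROWS' [OPENING] [FORCE]. ROWS is JSON, a list of rows, each an object with "offset": the shift along the world's x, y, z in m, a list of three; "spin": the turn about the world's z in degrees. In form: [{"offset": [dx, dy, dz], "spin": spin}, ...]. A call has exactly 8 rows; each row is the pose to reach, as a shift and turn from the pose measured when the call began; what a row does not reach only later rows make up. A row lasts 1/12 s, in which the tool goes at most 41.7 mm and 7.16 degrees, less where a joint would pass 70% of its speed; a pose out of reach is approached as far as the arm can. A call with a gripper value outside its range is refused whole. OPENING is the opening, from 0 (shut) to 1 (fully open), set as the call begins (- or left out, the last holds). The fingers move at their own pace and stop on an object; FORCE is the grip in N (left out, the last holds). Time passes only in rows, so rows that repeat a pose let the fingers close, or fill a call up. It gives the time, the measured TCP pose, the force and the opening at its end, in the units of the state.
- manip.read_state(): the state, without advancing time (a new reading comes with each control period).
- manip.camera(name): name is "scene" or "side" or "wrist"; returns a dict with "pixels" (384x512x3 uint8, red, green, blue), "fx", "fy", "cx", "cy" (pixels), "extrinsics" (4x4, takes a point from world to camera coordinates); the wrist camera has in their place "hand_eye" (4x4, takes a point from camera to tool coordinates, whose origin is the TCP and whose axes are the flange's). Camera axes: x right, y down, z forward; pixel columns grow to the right and rows downward; lengths in mm; the calibration is good to about 2 mm. A picture is of the moment at which its call begins: read the wrist's pose just before it. There is no depth.
- manip.sign_off(): hands the job in, once; it reports no verdict.
Trained networks look in a picture, given as the dict that the camera call returned (one of the last four; its "shot" number tells which), for a name from the list of things; names that differ only in an ending like _2 or _b are one class to them, and where a whole thing is asked for, a point or a joint stands for the part that bears it (a point fixed in the world has none). Each returns a list of dicts, best first, with "conf" (0 to 1); they miss things now and then, are a little off and sometimes report something else, mostly with a low value. They report only what shows in the picture. A call takes as long as a camera call.
- manip.search_frame(picture, name): "location" ([x, y, z] in mm, in world coordinates, good to about 4 mm: the middle of the surface that is visible of it).
- manip.masks_of(picture, name): "mask" (384x512 bool, what is visible of it).
The state is a dict: "clock": time; "joints": joint angles; "qd": joint speeds; "effort": joint torques, N m; "eef_pos": TCP position; "eef_rot": TCP orientation; "wrist_force": force on the tool from outside, world axes, zero at the start; "moment": the same for the moment, N m; "finger_gap": finger opening in mm.
Only numpy, scipy, OpenCV 4.12 (cv2) and the standard library are available. Lean on these libraries where they do the work, as an engineer would, in place of code of your own. Each camera call takes 0.05 s, during which the arm holds its last target. There are 200 camera calls.

## Working session

There is one attempt and no reset: what is moved stays moved. The work goes in short steps, Python scripts to look and compute and a shell command to move; the robot and the scene stay as the last step left them, time stands still between calls to the robot, and variables do not carry over. Pictures are saved under pics/ and viewed, about 12 in all and at most 16, crops included, and the job is handed in when it is done.

```bash
mkdir -p pics; ls
cat > h.py <<'E'
import numpy as np, cv2
from cell import manip
def shot(n,f=None):
    c=manip.camera(n)
    if f: cv2.imwrite('pics/'+f,cv2.cvtColor(c['pixels'],cv2.COLOR_RGB2BGR))
    return c
E
python3 - <<'E'
from h import *
print(manip.read_state()['eef_pos'],manip.read_state()['eef_rot'],manip.hold_point_z)
ims=[]
for n in ['scene','side']:
    c=shot(n,n+'0.png')
    print(n,c['fx'],np.round(c['extrinsics'],3).tolist())
    for o in ['caddy','axle','black_ink','red_ink','spool','mat','stand','eraser2','tape']:
        print(o,[(np.round(d['location'],0).tolist(),round(d['conf'],2)) for d in manip.search_frame(c,o)[:2]])
E
```

```text
pics
[ 183.73613626 -518.11262539  204.89526103] [-3.14041150e+00 -9.87220164e-05  3.40704177e-01] 18.8
scene 453.14370433391974 [[-0.885, -0.466, 0.003, 373.602], [-0.338, 0.638, -0.692, 191.785], [0.32, -0.614, -0.722, 1042.129], [0.0, 0.0, 0.0, 1.0]]
caddy [([436.0, 42.0, 7.0], 0.63)]
axle []
black_ink [([465.0, -87.0, 54.0], 0.69)]
red_ink [([438.0, -35.0, 49.0], 0.59)]
spool [([416.0, -84.0, 38.0], 0.69)]
mat [([442.0, 301.0, 8.0], 0.74)]
stand [([418.0, -277.0, 37.0], 0.87)]
eraser2 [([358.0, 166.0, 16.0], 0.63)]
tape [([346.0, -141.0, 12.0], 0.82)]
side 404.5814287175729 [[-0.981, -0.195, 0.006, 399.076], [-0.078, 0.363, -0.929, 91.654], [0.179, -0.911, -0.371, 1104.205], [0.0, 0.0, 0.0, 1.0]]
caddy [([435.0, 68.0, 12.0], 0.87)]
axle [([451.0, 17.0, 53.0], 0.38)]
black_ink [([442.0, -37.0, 47.0], 0.6), ([478.0, -83.0, 47.0], 0.47)]
red_ink [([444.0, -35.0, 49.0], 0.52)]
spool [([419.0, -83.0, 33.0], 0.67)]
mat []
stand [([419.0, -279.0, 33.0], 0.58)]
eraser2 [([355.0, 177.0, 12.0], 0.41)]
tape [([346.0, -128.0, 18.0], 0.48)]
```

View pics/scene0.png

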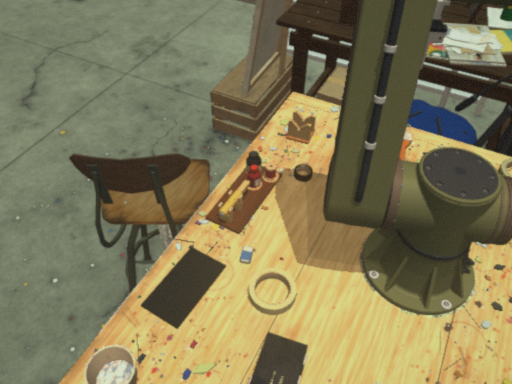

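View pics/side0.png

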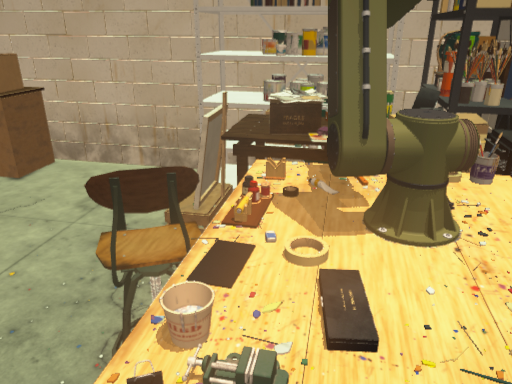

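Red stands on the near spot (scene px ~255,175), with black and the spool behind it. The mat is at about (185,285) and the stand at (300,127). I'll take the wrist camera over for finer measurement.

```bash
python3 -m crank '[{"offset":[0.1,0.2,0.15],"spin":-19.5},{"offset":[0.1,0.2,0.15],"spin":-19.5},{"offset":[0.1,0.2,0.15],"spin":-19.5},{"offset":[0.1,0.2,0.15],"spin":-19.5},{"offset":[0.1,0.2,0.15],"spin":-19.5},{"offset":[0.1,0.2,0.15],"spin":-19.5},{"offset":[0.1,0.2,0.15],"spin":-19.5},{"offset":[0.1,0.2,0.15],"spin":-19.5}]' 1 20
python3 - <<'E'
from h import *
s=manip.read_state();c=shot('wrist','w1.png');print(s['eef_pos'],s['eef_rot'],c['fx'],c['cx'],c['cy'],np.round(c['hand_eye'],3).tolist())
for o in ['axle','black_ink','red_ink','spool','stand','tape','caddy']:
    print(o,[(np.round(d['location'],0).tolist(),round(d['conf'],2)) for d in manip.search_frame(c,o)[:2]])
E
```

```text
clock: 1.67
eef_pos: [285.2, -316.6, 358.5]
eef_rot: [3.138, -0.003, 0.003]
wrist_force: [0.7, -0.1, -0.2]
finger_gap: 93.9
[ 285.18213511 -316.6291863   358.46008125] [ 3.13752239 -0.00347809  0.00341456] 345.63571450555696 256.05213469337906 189.93302321759137 [[-0.001, -0.959, -0.285, 82.83], [1.0, -0.001, -0.001, 0.572], [0.0, -0.285, 0.959, -180.318], [0.0, 0.0, 0.0, 1.0]]
axle [([447.0, -4.0, 52.0], 0.75)]
black_ink [([463.0, -106.0, 47.0], 0.72)]
red_ink [([444.0, -55.0, 49.0], 0.68)]
spool [([420.0, -99.0, 52.0], 0.85)]
stand [([426.0, -306.0, 9.0], 0.81)]
tape [([348.0, -148.0, 20.0], 0.58), ([421.0, -99.0, 53.0], 0.51)]
caddy [([431.0, -21.0, 8.0], 0.7)]
```

View pics/w1.png

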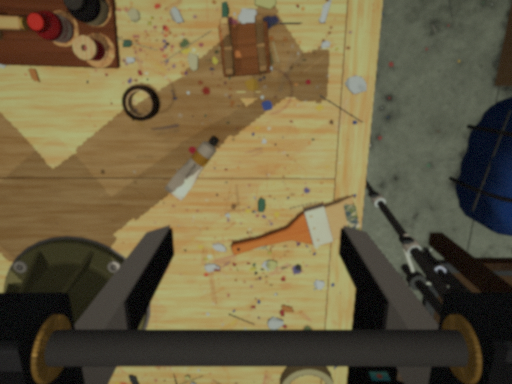

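The wrist view shows the stand at (247,45) and the bottle tops at the upper left, with image up = world +x. I'll move over the caddy.

```bash
python3 -m crank '[{"offset":[0.1,0.3,-0.03],"spin":0},{"offset":[0.1,0.3,-0.03],"spin":0},{"offset":[0.1,0.3,-0.03],"spin":0},{"offset":[0.1,0.3,-0.03],"spin":0},{"offset":[0.1,0.3,-0.03],"spin":0},{"offset":[0.1,0.3,-0.03],"spin":0},{"offset":[0.1,0.3,-0.03],"spin":0},{"offset":[0.1,0.3,-0.03],"spin":0}]'
python3 -m crank '[{"offset":[0,0,0],"spin":0},{"offset":[0,0,0],"spin":0},{"offset":[0,0,0],"spin":0},{"offset":[0,0,0],"spin":0},{"offset":[0,0,0],"spin":0},{"offset":[0,0,0],"spin":0},{"offset":[0,0,0],"spin":0},{"offset":[0,0,0],"spin":0}]'
cat >> h.py <<'E'
from scipy.spatial.transform import Rotation as Ro
def wshot(f=None):
    s=manip.read_state(); c=shot('wrist',f)
    T=np.eye(4);T[:3,:3]=Ro.from_euler('xyz',s['eef_rot']).as_matrix();T[:3,3]=s['eef_pos']
    c['c2w']=T@np.array(c['hand_eye']);return c
def wcs(n,f=None):
    c=shot(n,f);c['c2w']=np.linalg.inv(c['extrinsics']);return c
def px(c,p):
    q=np.linalg.inv(c['c2w'])@np.append(p,1);return np.array([c['fx']*q[0]/q[2]+c['cx'],c['fy']*q[1]/q[2]+c['cy']])
def ray(c,uv,z):
    d=c['c2w'][:3,:3]@[(uv[0]-c['cx'])/c['fx'],(uv[1]-c['cy'])/c['fy'],1];o=c['c2w'][:3,3]
    return (o+d*(z-o[2])/d[2]).round(1)
def see(c,names):
    for o in names:
        for d in manip.search_frame(c,o)[:1]: print(o,np.round(d['location'],0).tolist(),round(d['conf'],2))
        for d in manip.masks_of(c,o)[:1]:
            v,u=np.nonzero(d['mask']);print('   mask',u.min(),u.max(),v.min(),v.max(),len(u),round(d['conf'],2))
E
python3 - <<'E'
from h import *
c=wshot('w2.png');print(manip.read_state()['eef_pos'],c['c2w'][:3,3])
np.save('c.npy',c,allow_pickle=True)
see(c,['axle','black_ink','red_ink','spool','caddy','mat'])
im=cv2.imread('pics/w2.png');cv2.imwrite('pics/w2b.png',cv2.resize(im[:240],None,fx=1.56,fy=1.56,interpolation=cv2.INTER_CUBIC))
E
```

```text
clock: 2.73
eef_pos: [383.7, -16.2, 324.2]
eef_rot: [-3.14, 0.001, 0.0]
wrist_force: [0.2, -0.2, -0.5]
finger_gap: 94.0
clock: 3.4
eef_pos: [383.7, -16.6, 324.2]
eef_rot: [-3.14, 0.001, -0.001]
wrist_force: [-0.2, 0.3, 0.2]
finger_gap: 94.0
[383.68093888 -16.45860497 324.20417738] [466.69956721 -17.45081673 504.43571409]
axle [451.0, 4.0, 51.0] 0.63
   mask 222 256 95 108 442 0.59
black_ink [474.0, -93.0, 51.0] 0.61
   mask 299 334 66 99 985 0.6
red_ink [450.0, -44.0, 51.0] 0.89
   mask 266 293 89 117 642 0.95
spool [423.0, -96.0, 53.0] 0.56
   mask 300 325 111 136 538 0.68
caddy [451.0, 19.0, 9.0] 0.87
   mask 158 333 60 138 9946 0.97
mat [440.0, 276.0, 6.0] 0.91
   mask 0 104 68 145 7381 0.69
```

View pics/w2b.png

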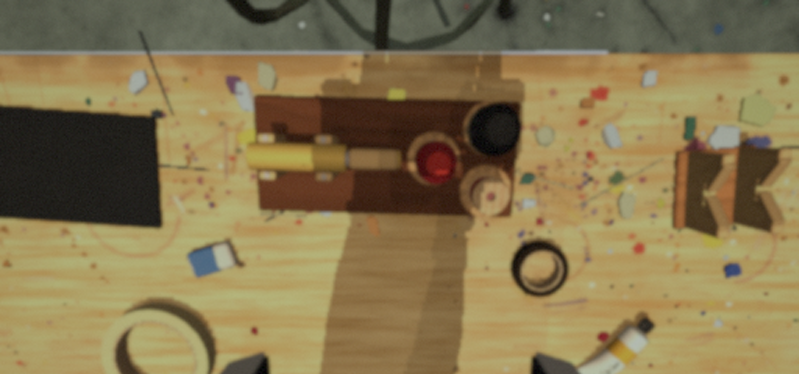

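The caddy corners in the crop are (257,96), (521,104), (260,208) and (515,215). The red cap is at (436,160), black at (495,128), the spool at (490,192), the mat's right edge at (155,117)-(161,226), and the stand at (680-780,145-235).

Run:
```python
from h import *
c=np.load('c.npy',allow_pickle=True).item()
R=lambda p,z:print(p,z,ray(c,np.array(p)/1.56,z))
for p in [(257,96),(521,104),(260,208),(515,215)]:R(p,10)
R((436,161),73);R((437,158),60);R((496,129),70);R((492,192),50)
print('axle');R((348,159),52);R((400,160),52);R((247,157),57)
print('mat');R((155,117),6);R((161,226),6)
print('stand');[R(p,65) for p in [(686,148),(676,228),(720,150),(717,237),(743,147),(734,231),(782,148),(775,235)]]
print('er/tape');R((212,259),15);R((540,268),19)
```

```text
(257, 96) 10 [499.5 106.2  10. ]
(521, 104) 10 [ 492.6 -121.7   10. ]
(260, 208) 10 [403.4 110.8  10. ]
(515, 215) 10 [ 396.8 -122.2   10. ]
(436, 161) 73 [447.6 -45.   73. ]
(437, 158) 60 [449.4 -46.6  60. ]
(496, 129) 70 [471.3 -91.   70. ]
(492, 192) 50 [421.5 -93.5  50. ]
axle
(348, 159) 52 [448.4  25.3  52. ]
(400, 160) 52 [447.5 -17.1  52. ]
(247, 157) 57 [450.3 106.   57. ]
mat
(155, 117) 6 [482.5 198.1   6. ]
(161, 226) 6 [386.4 205.1   6. ]
stand
(686, 148) 65 [ 456.9 -241.7   65. ]
(676, 228) 65 [ 393.8 -243.    65. ]
(720, 150) 65 [ 455.4 -268.6   65. ]
(717, 237) 65 [ 386.3 -277.8   65. ]
(743, 147) 65 [ 457.6 -286.2   65. ]
(734, 231) 65 [ 391.2 -290.9   65. ]
(782, 148) 65 [ 456.8 -317.    65. ]
(775, 235) 65 [ 387.9 -325.1   65. ]
er/tape
(212, 259) 15 [357.  157.7  15. ]
(540, 268) 19 [ 349.1 -146.4   19. ]
```

```bash
python3 -m crank '[{"offset":[0.037,-0.077,-0.1],"spin":0},{"offset":[0.037,-0.077,-0.1],"spin":0},{"offset":[0.037,-0.077,-0.1],"spin":0},{"offset":[0.037,-0.077,-0.2],"spin":0},{"offset":[0.037,-0.077,-0.23],"spin":0},{"offset":[0.037,-0.077,-0.23],"spin":0},{"offset":[0.037,-0.077,-0.23],"spin":0},{"offset":[0.037,-0.077,-0.23],"spin":0}]' 0.62 20
python3 - <<'E'
from h import *
c=wshot('w3.png')
for p in [(471.5,-93,70),(447.3,-46.5,73),(420.5,-94,50)]: print(px(c,p).round())
see(c,['spool','black_ink','red_ink'])
E
```

```text
clock: 4.72
eef_pos: [419.6, -92.9, 92.5]
eef_rot: [-3.139, 0.006, 0.0]
wrist_force: [-0.5, 0.2, 0.2]
finger_gap: 58.4
[256. 142.]
[178. 183.]
[257. 212.]
spool [425.0, -93.0, 53.0] 0.97
   mask 232 278 179 234 2050 0.88
black_ink [477.0, -98.0, 51.0] 0.65
   mask 227 290 102 165 3162 0.89
red_ink [455.0, -49.0, 53.0] 0.73
   mask 160 219 141 201 2710 0.72
```

View pics/w3.png

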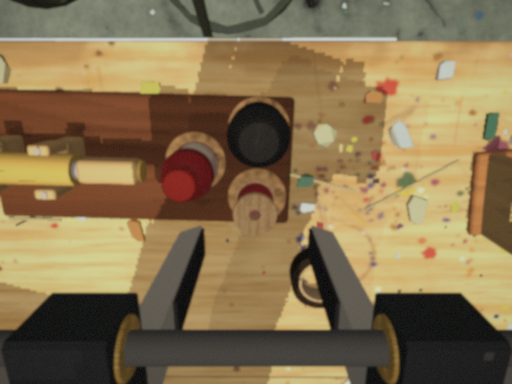

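Predictions match the picture: red cap at (178,184), spool top at (256,213), centred between the fingers. I'll descend and grasp.

```bash
python3 -m crank '[{"offset":[0.001,0,-0.04],"spin":0},{"offset":[0.001,0,-0.06],"spin":0},{"offset":[0.001,0,-0.07],"spin":0},{"offset":[0.001,0,-0.076],"spin":0},{"offset":[0.001,0,-0.076],"spin":0},{"offset":[0.001,0,-0.076],"spin":0},{"offset":[0.001,0,-0.076],"spin":0},{"offset":[0.001,0,-0.076],"spin":0}]'
python3 -m crank '[{"offset":[0,0,0],"spin":0},{"offset":[0,0,0],"spin":0},{"offset":[0,0,0],"spin":0},{"offset":[0,0,0],"spin":0},{"offset":[0,0,0],"spin":0},{"offset":[0,0,0],"spin":0},{"offset":[0,0,0],"spin":0},{"offset":[0,0,0],"spin":0}]' 0.2 12
```

```text
clock: 5.73
eef_pos: [423.0, -93.5, 20.6]
eef_rot: [-3.141, -0.003, 0.0]
wrist_force: [-0.9, -0.4, -0.3]
finger_gap: 57.9
clock: 6.4
eef_pos: [423.1, -93.5, 20.7]
eef_rot: [-3.141, -0.003, 0.0]
wrist_force: [0.1, 0.2, 3.9]
finger_gap: 30.5
```

```bash
python3 -m crank '[{"offset":[0,0,0.03],"spin":0},{"offset":[0,0,0.06],"spin":0},{"offset":[0,0,0.09],"spin":0},{"offset":[0,0,0.1],"spin":0},{"offset":[0.004,0.03,0.1],"spin":0},{"offset":[0.006,0.06,0.1],"spin":0},{"offset":[0.008,0.09,0.1],"spin":0},{"offset":[0.01,0.12,0.1],"spin":0}]'
python3 -m crank '[{"offset":[0.001,0.035,0],"spin":0},{"offset":[0.002,0.07,0],"spin":0},{"offset":[0.003,0.105,0],"spin":0},{"offset":[0.004,0.14,0],"spin":0},{"offset":[0.005,0.175,0],"spin":0},{"offset":[0.005,0.2,0],"spin":0},{"offset":[0.005,0.21,0],"spin":0},{"offset":[0.005,0.21,0],"spin":0}]'
```

```text
clock: 7.07
eef_pos: [432.7, 27.7, 120.0]
eef_rot: [-3.141, -0.002, -0.0]
wrist_force: [0.5, -0.3, -0.6]
finger_gap: 30.8
clock: 7.73
eef_pos: [437.2, 239.0, 119.2]
eef_rot: [3.141, -0.001, 0.002]
wrist_force: [-0.1, 0.1, 0.1]
finger_gap: 30.6
```

Run:
```python
from h import *
c=wshot('w4.png')
see(c,['mat','spool'])
print(c['c2w'].round(2).tolist())
np.save('c.npy',c,allow_pickle=True)
```

```text
mat [449.0, 298.0, 7.0] 0.87
   mask 89 302 117 234 21260 0.81
spool [442.0, 236.0, 151.0] 0.97
   mask 226 287 216 300 4099 0.65
[[0.0, -0.96, -0.28, 519.79], [-1.0, -0.0, -0.0, 238.69], [-0.0, 0.28, -0.96, 299.63], [0.0, 0.0, 0.0, 1.0]]
```

View pics/w4.png

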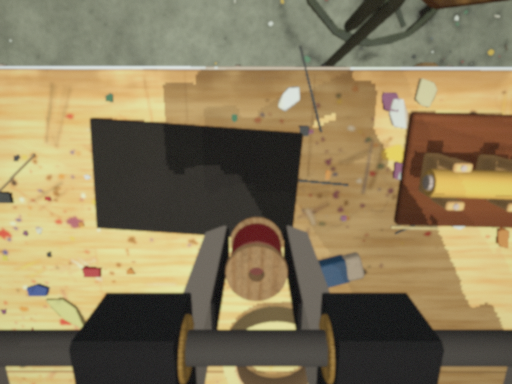

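The spool is held upright. The mat's corners are at (91,119), (302,133) and (97,227).

Run:
```python
from h import *
c=np.load('c.npy',allow_pickle=True).item()
for p in [(91,119),(302,133),(97,227)]:print(ray(c,p,6))
A,B,C=[ray(c,p,6) for p in [(91,119),(302,133),(97,227)]];print((B+C)/2)
```

```text
[494.6 376.6   6. ]
[483.2 199.9   6. ]
[397.5 384.1   6. ]
[440.35 292.     6.  ]
```

```bash
python3 -m crank '[{"offset":[0,-0.002,-0.03],"spin":0},{"offset":[0,-0.002,-0.06],"spin":0},{"offset":[0,-0.002,-0.08],"spin":0},{"offset":[0,-0.002,-0.09],"spin":0},{"offset":[0,-0.002,-0.097],"spin":0},{"offset":[0,-0.002,-0.099],"spin":0},{"offset":[0,-0.002,-0.1],"spin":0},{"offset":[0,-0.002,-0.1],"spin":0}]'
```

```text
clock: 8.65
eef_pos: [438.5, 234.6, 20.9]
eef_rot: [-3.141, -0.004, -0.002]
wrist_force: [-0.1, 0.4, -1.0]
finger_gap: 30.7
```

```bash
python3 -m crank '[{"offset":[0,0,-0.002],"spin":0},{"offset":[0,0,-0.004],"spin":0},{"offset":[0,0,-0.004],"spin":0},{"offset":[0,0,-0.004],"spin":0},{"offset":[0,0,-0.004],"spin":0},{"offset":[0,0,-0.004],"spin":0},{"offset":[0,0,-0.004],"spin":0},{"offset":[0,0,-0.004],"spin":0}]'
```

```text
clock: 9.32
eef_pos: [438.5, 234.6, 16.9]
eef_rot: [-3.141, -0.004, -0.002]
wrist_force: [-0.0, 0.1, -1.5]
finger_gap: 30.6
```

```bash
python3 -m crank '[{"offset":[0,0,-0.001],"spin":0},{"offset":[0,0,-0.001],"spin":0},{"offset":[0,0,-0.001],"spin":0},{"offset":[0,0,-0.001],"spin":0},{"offset":[0,0,-0.001],"spin":0},{"offset":[0,0,-0.001],"spin":0},{"offset":[0,0,-0.001],"spin":0},{"offset":[0,0,-0.001],"spin":0}]'
python3 -m crank '[{"offset":[0,0,0],"spin":0},{"offset":[0,0,0],"spin":0},{"offset":[0,0,0],"spin":0},{"offset":[0,0,0],"spin":0},{"offset":[0,0,0],"spin":0},{"offset":[0,0,0],"spin":0},{"offset":[0,0,0],"spin":0},{"offset":[0,0,0],"spin":0}]' 0.62
python3 -m crank '[{"offset":[0,0,0.03],"spin":0},{"offset":[0,0,0.07],"spin":0},{"offset":[0,0,0.11],"spin":0},{"offset":[0,0,0.12],"spin":0},{"offset":[0,0,0.12],"spin":7},{"offset":[0,0,0.12],"spin":14},{"offset":[0,0,0.12],"spin":21},{"offset":[0,0,0.12],"spin":28}]'
```

```text
clock: 9.98
eef_pos: [438.7, 234.7, 16.4]
eef_rot: [-3.141, -0.004, -0.002]
wrist_force: [-2.0, -1.2, 6.7]
finger_gap: 30.6
clock: 10.65
eef_pos: [438.7, 234.7, 16.4]
eef_rot: [-3.141, -0.004, -0.002]
wrist_force: [0.2, -0.4, 0.3]
finger_gap: 58.5
clock: 11.32
eef_pos: [438.6, 234.7, 136.2]
eef_rot: [-3.141, -0.004, 0.493]
wrist_force: [0.1, 0.4, 0.2]
finger_gap: 58.2
```

```bash
python3 -m crank '[{"offset":[0.004,-0.041,0],"spin":7},{"offset":[0.008,-0.082,0],"spin":14},{"offset":[0.012,-0.123,0],"spin":21},{"offset":[0.016,-0.164,0],"spin":28},{"offset":[0.02,-0.205,0],"spin":35},{"offset":[0.025,-0.246,0],"spin":42},{"offset":[0.029,-0.287,0],"spin":49},{"offset":[0.033,-0.328,0],"spin":56}]' 0.68
python3 -m crank '[{"offset":[0,0,0],"spin":5.5},{"offset":[0,0,0],"spin":5.5},{"offset":[0,0,-0.02],"spin":5.5},{"offset":[0,0,-0.04],"spin":5.5},{"offset":[0,0,-0.04],"spin":5.5},{"offset":[0,0,-0.04],"spin":5.5},{"offset":[0,0,-0.04],"spin":5.5},{"offset":[0,0,-0.04],"spin":5.5}]'
python3 - <<'E'
from h import *
c=wshot('w5.png')
for p in [(471.5,-93,70),(447.3,-46.5,73)]: print(px(c,p).round())
see(c,['black_ink','red_ink'])
E
```

```text
clock: 11.98
eef_pos: [467.6, -52.0, 136.1]
eef_rot: [-3.141, -0.004, 1.352]
wrist_force: [0.7, 1.0, 0.2]
finger_gap: 64.1
clock: 12.65
eef_pos: [468.2, -51.7, 97.2]
eef_rot: [3.141, -0.004, 1.448]
wrist_force: [0.1, -0.2, 0.1]
finger_gap: 63.9
[269. 277.]
[223. 219.]
black_ink [475.0, -86.0, 51.0] 0.76
   mask 241 296 221 294 3251 0.92
red_ink [453.0, -35.0, 52.0] 0.74
   mask 202 252 172 233 2438 0.81
```

View pics/w5.png

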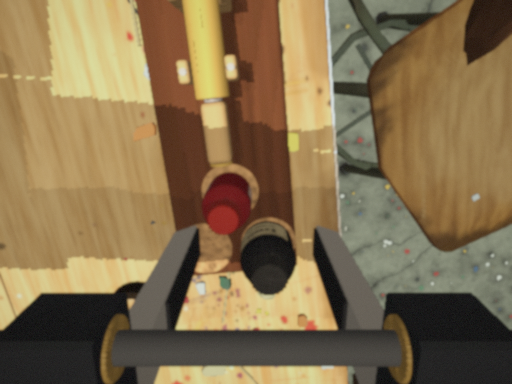

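Black cap seen at (270,271), red at (222,219), matching predictions. I need another 40 mm in -y.

```bash
python3 -m crank '[{"offset":[0.0035,-0.03,0],"spin":5},{"offset":[0.0035,-0.04,0],"spin":5},{"offset":[0.0035,-0.04,0],"spin":5},{"offset":[0.0035,-0.04,-0.03],"spin":5},{"offset":[0.0035,-0.04,-0.05],"spin":5},{"offset":[0.0035,-0.04,-0.07],"spin":5},{"offset":[0.0035,-0.04,-0.075],"spin":5},{"offset":[0.0035,-0.04,-0.075],"spin":5}]'
python3 -m crank '[{"offset":[0,0,0],"spin":0},{"offset":[0,0,0],"spin":0},{"offset":[0,0,0],"spin":0},{"offset":[0,0,0],"spin":0},{"offset":[0,0,0],"spin":0},{"offset":[0,0,0],"spin":0},{"offset":[0,0,0],"spin":0},{"offset":[0,0,0],"spin":0}]' 0.3 20
```

```text
clock: 13.57
eef_pos: [470.5, -91.4, 20.6]
eef_rot: [-3.139, -0.005, 1.534]
wrist_force: [0.4, -0.3, 0.3]
finger_gap: 63.9
clock: 14.23
eef_pos: [471.0, -91.4, 21.5]
eef_rot: [-3.141, -0.005, 1.534]
wrist_force: [-1.6, 1.2, 7.7]
finger_gap: 40.5
```

```bash
python3 -m crank '[{"offset":[0,0,0.03],"spin":0},{"offset":[0,0,0.06],"spin":0},{"offset":[0,0,0.09],"spin":0},{"offset":[0,0,0.1],"spin":0},{"offset":[-0.003,0.03,0.1],"spin":0},{"offset":[-0.006,0.065,0.1],"spin":0},{"offset":[-0.008,0.1,0.1],"spin":0},{"offset":[-0.01,0.135,0.1],"spin":0}]'
python3 -m crank '[{"offset":[-0.002,0.04,0],"spin":0},{"offset":[-0.004,0.08,0],"spin":0},{"offset":[-0.006,0.12,0],"spin":0},{"offset":[-0.008,0.16,0],"spin":0},{"offset":[-0.01,0.2,0],"spin":0},{"offset":[-0.012,0.24,0],"spin":0},{"offset":[-0.014,0.27,0],"spin":0},{"offset":[-0.015,0.28,0],"spin":0}]'
```

```text
clock: 14.9
eef_pos: [460.4, 44.9, 121.1]
eef_rot: [-3.14, -0.005, 1.533]
wrist_force: [0.8, -0.1, -0.4]
finger_gap: 40.7
clock: 15.57
eef_pos: [444.3, 328.3, 120.3]
eef_rot: [-3.14, -0.005, 1.536]
wrist_force: [0.2, -0.6, -1.2]
finger_gap: 40.7
```

```bash
python3 -m crank '[{"offset":[0,0.02,-0.03],"spin":0},{"offset":[0,0.02,-0.06],"spin":0},{"offset":[0,0.02,-0.08],"spin":0},{"offset":[0,0.02,-0.09],"spin":0},{"offset":[0,0.02,-0.097],"spin":0},{"offset":[0,0.02,-0.1],"spin":0},{"offset":[0,0.02,-0.1],"spin":0},{"offset":[0,0.02,-0.1],"spin":0}]'
```

```text
clock: 16.23
eef_pos: [445.0, 348.4, 21.4]
eef_rot: [-3.141, -0.006, 1.535]
wrist_force: [0.4, 0.0, -0.2]
finger_gap: 40.7
```

```bash
python3 -m crank '[{"offset":[0,0,-0.002],"spin":0},{"offset":[0,0,-0.004],"spin":0},{"offset":[0,0,-0.005],"spin":0},{"offset":[0,0,-0.005],"spin":0},{"offset":[0,0,-0.005],"spin":0},{"offset":[0,0,-0.005],"spin":0},{"offset":[0,0,-0.005],"spin":0},{"offset":[0,0,-0.005],"spin":0}]'
```

```text
clock: 16.9
eef_pos: [445.4, 348.6, 17.5]
eef_rot: [3.141, -0.007, 1.535]
wrist_force: [-1.0, -2.1, 8.9]
finger_gap: 40.7
```

Contact felt, so I'll release, rise, and go back for red.

```bash
python3 -m crank '[{"offset":[0,0,0],"spin":0},{"offset":[0,0,0],"spin":0},{"offset":[0,0,0],"spin":0},{"offset":[0,0,0],"spin":0},{"offset":[0,0,0],"spin":0},{"offset":[0,0,0],"spin":0},{"offset":[0,0,0],"spin":0},{"offset":[0,0,0],"spin":0}]' 0.65
python3 -m crank '[{"offset":[0,0,0.03],"spin":0},{"offset":[0,0,0.07],"spin":0},{"offset":[0,0,0.1],"spin":0},{"offset":[0,0,0.11],"spin":0},{"offset":[0,-0.04,0.11],"spin":0},{"offset":[0,-0.08,0.11],"spin":0},{"offset":[0,-0.12,0.11],"spin":0},{"offset":[0,-0.12,0.11],"spin":0}]'
python3 -m crank '[{"offset":[0,-0.04,0],"spin":0},{"offset":[0,-0.08,0],"spin":0},{"offset":[0,-0.12,0],"spin":0},{"offset":[0,-0.16,0],"spin":0},{"offset":[0,-0.2,0],"spin":0},{"offset":[0,-0.24,0],"spin":0},{"offset":[0,-0.26,0],"spin":0},{"offset":[0,-0.26,0],"spin":0}]'
```

```text
clock: 17.57
eef_pos: [445.4, 348.6, 17.5]
eef_rot: [3.141, -0.007, 1.535]
wrist_force: [-0.6, 0.5, 0.1]
finger_gap: 61.0
clock: 18.23
eef_pos: [445.0, 223.9, 127.0]
eef_rot: [-3.141, -0.005, 1.532]
wrist_force: [0.3, -0.7, -0.7]
finger_gap: 61.1
clock: 18.9
eef_pos: [444.9, -39.2, 126.6]
eef_rot: [-3.141, -0.005, 1.528]
wrist_force: [-0.0, 0.3, 0.0]
finger_gap: 60.9
```

```bash
python3 -m crank '[{"offset":[0.0025,-0.007,-0.0],"spin":0},{"offset":[0.0025,-0.007,-0.03],"spin":0},{"offset":[0.0025,-0.007,-0.06],"spin":0},{"offset":[0.0025,-0.007,-0.08],"spin":0},{"offset":[0.0025,-0.007,-0.095],"spin":0},{"offset":[0.0025,-0.007,-0.104],"spin":0},{"offset":[0.0025,-0.007,-0.104],"spin":0},{"offset":[0.0025,-0.007,-0.104],"spin":0}]'
python3 -m crank '[{"offset":[0,0,0],"spin":0},{"offset":[0,0,0],"spin":0},{"offset":[0,0,0],"spin":0},{"offset":[0,0,0],"spin":0},{"offset":[0,0,0],"spin":0},{"offset":[0,0,0],"spin":0},{"offset":[0,0,0],"spin":0},{"offset":[0,0,0],"spin":0}]' 0.25 20
```

```text
clock: 19.57
eef_pos: [447.6, -45.9, 22.8]
eef_rot: [-3.141, -0.005, 1.529]
wrist_force: [1.1, -0.6, 0.5]
finger_gap: 60.9
clock: 20.23
eef_pos: [447.8, -45.9, 23.2]
eef_rot: [-3.141, -0.005, 1.529]
wrist_force: [-0.8, -0.4, 6.6]
finger_gap: 34.3
```

```bash
python3 -m crank '[{"offset":[0,0,0.03],"spin":0},{"offset":[0,0,0.06],"spin":0},{"offset":[0,0,0.09],"spin":0},{"offset":[0,0,0.1],"spin":0},{"offset":[-0.001,0.03,0.1],"spin":0},{"offset":[-0.002,0.065,0.1],"spin":0},{"offset":[-0.003,0.1,0.1],"spin":0},{"offset":[-0.003,0.135,0.1],"spin":0}]'
python3 -m crank '[{"offset":[-0.001,0.04,0],"spin":0},{"offset":[-0.001,0.08,0],"spin":0},{"offset":[-0.002,0.12,0],"spin":0},{"offset":[-0.002,0.16,0],"spin":0},{"offset":[-0.003,0.19,0],"spin":0},{"offset":[-0.004,0.2,0],"spin":0},{"offset":[-0.004,0.2,0],"spin":0},{"offset":[-0.004,0.2,0],"spin":0}]'
```

```text
clock: 20.9
eef_pos: [444.1, 90.4, 122.5]
eef_rot: [-3.14, -0.005, 1.528]
wrist_force: [1.3, 0.6, -0.7]
finger_gap: 34.3
clock: 21.57
eef_pos: [439.7, 289.9, 121.6]
eef_rot: [-3.139, -0.004, 1.529]
wrist_force: [-0.5, -1.6, -0.8]
finger_gap: 34.2
```

```bash
python3 -m crank '[{"offset":[0,0.001,-0.03],"spin":0},{"offset":[0,0.001,-0.06],"spin":0},{"offset":[0,0.001,-0.08],"spin":0},{"offset":[0,0.001,-0.09],"spin":0},{"offset":[0,0.001,-0.097],"spin":0},{"offset":[0,0.001,-0.099],"spin":0},{"offset":[0,0.001,-0.099],"spin":0},{"offset":[0,0.001,-0.099],"spin":0}]'
python3 -m crank '[{"offset":[0,0,-0.002],"spin":0},{"offset":[0,0,-0.004],"spin":0},{"offset":[0,0,-0.004],"spin":0},{"offset":[0,0,-0.004],"spin":0},{"offset":[0,0,-0.004],"spin":0},{"offset":[0,0,-0.004],"spin":0},{"offset":[0,0,-0.004],"spin":0},{"offset":[0,0,-0.004],"spin":0}]'
```

```text
clock: 22.23
eef_pos: [440.4, 291.0, 23.7]
eef_rot: [-3.141, -0.005, 1.529]
wrist_force: [-0.5, 1.0, -1.2]
finger_gap: 34.1
clock: 22.9
eef_pos: [440.4, 291.0, 19.7]
eef_rot: [-3.141, -0.005, 1.529]
wrist_force: [-0.4, 0.5, -1.2]
finger_gap: 34.3
```

```bash
python3 -m crank '[{"offset":[0,0,-0.0015],"spin":0},{"offset":[0,0,-0.0015],"spin":0},{"offset":[0,0,-0.0015],"spin":0},{"offset":[0,0,-0.0015],"spin":0},{"offset":[0,0,-0.0015],"spin":0},{"offset":[0,0,-0.0015],"spin":0},{"offset":[0,0,-0.0015],"spin":0},{"offset":[0,0,-0.0015],"spin":0}]'
python3 -m crank '[{"offset":[0,0,0],"spin":0},{"offset":[0,0,0],"spin":0},{"offset":[0,0,0],"spin":0},{"offset":[0,0,0],"spin":0},{"offset":[0,0,0],"spin":0},{"offset":[0,0,0],"spin":0},{"offset":[0,0,0],"spin":0},{"offset":[0,0,0],"spin":0}]' 0.55
python3 -m crank '[{"offset":[0,0,0.03],"spin":0},{"offset":[0,0,0.07],"spin":0},{"offset":[0,0,0.11],"spin":0},{"offset":[0,0,0.15],"spin":0},{"offset":[0,0,0.15],"spin":0},{"offset":[0,-0.04,0.15],"spin":0},{"offset":[0,-0.08,0.15],"spin":0},{"offset":[0,-0.08,0.15],"spin":0}]'
python3 -m crank '[{"offset":[0,-0.04,0],"spin":0},{"offset":[0,-0.08,0],"spin":0},{"offset":[0,-0.12,0],"spin":0},{"offset":[0,-0.16,0],"spin":0},{"offset":[0,-0.2,0],"spin":0},{"offset":[0,-0.24,0],"spin":0},{"offset":[0,-0.28,0],"spin":0},{"offset":[0,-0.28,0],"spin":0}]'
python3 - <<'E'
from h import *
c=wshot('w6.png')
np.save('c.npy',c,allow_pickle=True)
see(c,['axle'])
for p in [(447.5,-17,52),(448.4,25,52),(447.5,-17,44)]: print(px(c,p).round())
c=wcs('side','s6.png');see(c,['black_ink','red_ink','spool'])
im=cv2.imread('pics/s6.png')[150:300,150:350];w=cv2.imread('pics/w6.png')
cv2.imwrite('pics/m6.png',np.hstack([w[:,130:400],cv2.resize(im,(512,384))]))
E
```

```text
clock: 23.57
eef_pos: [440.6, 291.2, 19.1]
eef_rot: [-3.141, -0.005, 1.529]
wrist_force: [-4.7, -2.4, 11.4]
finger_gap: 33.7
clock: 24.23
eef_pos: [440.6, 291.2, 19.1]
eef_rot: [-3.141, -0.005, 1.529]
wrist_force: [-0.1, -0.7, -0.0]
finger_gap: 51.5
clock: 24.9
eef_pos: [440.4, 207.0, 168.9]
eef_rot: [-3.141, -0.004, 1.526]
wrist_force: [-0.7, 0.8, 0.6]
finger_gap: 51.2
clock: 25.57
eef_pos: [440.2, -78.3, 168.8]
eef_rot: [-3.142, -0.003, 1.521]
wrist_force: [-0.0, 0.8, 0.1]
finger_gap: 51.6
axle [448.0, 6.0, 50.0] 0.68
   mask 252 271 57 113 1051 0.87
[262. 114.]
[260.  61.]
[261. 113.]
black_ink [442.0, 363.0, 38.0] 0.75
   mask 204 223 246 277 530 0.6
red_ink [431.0, 300.0, 48.0] 0.88
   mask 216 231 234 262 295 0.72
spool [430.0, 241.0, 36.0] 0.7
   mask 227 238 231 250 182 0.74
```

View pics/m6.png

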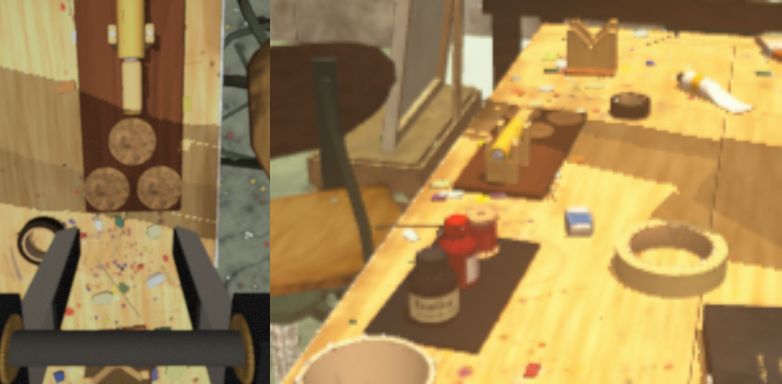

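All three stand upright on the mat. The handle runs from v≈60 to 113 at u≈262, and the cork spots are at (262,142), (237,188) and (289,188).

Run:
```python
from h import *
c=np.load('c.npy',allow_pickle=True).item()
for p in [(262,142),(237.5,188),(289.5,188)]:print(ray(c,p,10))
m=manip
for p in [(262,113),(262,61),(260,2)]:print(ray(c,p,52))
c2=wshot(); mk=manip.masks_of(c2,'axle')[0]['mask'];v,u=np.nonzero(mk);print(np.polyfit(v,u,1))
for vv in [65,80,95,110]: uu=u[v==vv];print(vv,uu.min(),uu.max(),ray(c2,(uu.mean(),vv),52))
```

```text
[447.2 -46.9  10. ]
[420.  -92.7  10. ]
[473.1 -95.4  10. ]
[447.9 -16.2  52. ]
[449.7  24.9  52. ]
[450.2  67.8  52. ]
[1.53622905e-02 2.61365818e+02]
65 255 269 [449.2  27.9  52. ]
80 253 272 [449.2  16.3  52. ]
95 253 273 [449.1   4.4  52. ]
110 254 272 [448.7  -7.7  52. ]
```

```bash
python3 -m crank '[{"offset":[0.0085,0.04,0],"spin":1},{"offset":[0.0085,0.08,-0.02],"spin":1},{"offset":[0.0085,0.084,-0.05],"spin":1},{"offset":[0.0085,0.084,-0.08],"spin":1},{"offset":[0.0085,0.084,-0.09],"spin":1},{"offset":[0.0085,0.084,-0.09],"spin":1},{"offset":[0.0085,0.084,-0.09],"spin":1},{"offset":[0.0085,0.084,-0.09],"spin":1}]'
```

```text
clock: 26.83
eef_pos: [449.9, 10.9, 80.5]
eef_rot: [3.14, -0.004, 1.544]
wrist_force: [-1.0, -0.1, 0.5]
finger_gap: 52.0
```

```bash
python3 -m crank '[{"offset":[-0.001,-0.005,-0.01],"spin":0},{"offset":[-0.001,-0.005,-0.03],"spin":0},{"offset":[-0.001,-0.005,-0.045],"spin":0},{"offset":[-0.001,-0.005,-0.055],"spin":0},{"offset":[-0.001,-0.005,-0.055],"spin":0},{"offset":[-0.001,-0.005,-0.055],"spin":0},{"offset":[-0.001,-0.005,-0.055],"spin":0},{"offset":[-0.001,-0.005,-0.055],"spin":0}]'
python3 -m crank '[{"offset":[0,0,0],"spin":0},{"offset":[0,0,0],"spin":0},{"offset":[0,0,0],"spin":0},{"offset":[0,0,0],"spin":0},{"offset":[0,0,0],"spin":0},{"offset":[0,0,0],"spin":0},{"offset":[0,0,0],"spin":0},{"offset":[0,0,0],"spin":0}]' 0.1 40
```

```text
clock: 27.5
eef_pos: [449.5, 5.9, 26.4]
eef_rot: [3.138, -0.004, 1.544]
wrist_force: [1.3, 0.6, 0.5]
finger_gap: 51.8
clock: 28.17
eef_pos: [449.5, 5.9, 26.4]
eef_rot: [3.138, -0.004, 1.544]
wrist_force: [-0.3, -0.3, -0.2]
finger_gap: 15.6
```

```bash
python3 -m crank '[{"offset":[-0.0002,-0.007,0],"spin":0},{"offset":[-0.0004,-0.014,0],"spin":0},{"offset":[-0.0006,-0.021,0],"spin":0},{"offset":[-0.0008,-0.028,0],"spin":0},{"offset":[-0.001,-0.035,0],"spin":0},{"offset":[-0.0012,-0.042,0],"spin":0},{"offset":[-0.0015,-0.05,0],"spin":0},{"offset":[-0.0015,-0.05,0],"spin":0}]'
```

```text
clock: 28.83
eef_pos: [447.9, -45.5, 26.4]
eef_rot: [3.138, -0.004, 1.543]
wrist_force: [0.0, -1.1, -0.9]
finger_gap: 15.3
```

```bash
python3 -m crank '[{"offset":[-0.0002,-0.008,0],"spin":0},{"offset":[-0.0004,-0.016,0],"spin":0},{"offset":[-0.0006,-0.024,0],"spin":0},{"offset":[-0.0009,-0.032,0],"spin":0},{"offset":[-0.0012,-0.04,0],"spin":0},{"offset":[-0.0014,-0.048,0],"spin":0},{"offset":[-0.0017,-0.056,0],"spin":0},{"offset":[-0.002,-0.064,0],"spin":0}]'
python3 -m crank '[{"offset":[0,0,0.03],"spin":0},{"offset":[0,-0.01,0.06],"spin":0},{"offset":[0,-0.03,0.09],"spin":0},{"offset":[-0.003,-0.06,0.11],"spin":0},{"offset":[-0.006,-0.09,0.11],"spin":0},{"offset":[-0.01,-0.12,0.11],"spin":0},{"offset":[-0.01,-0.12,0.11],"spin":0},{"offset":[-0.01,-0.12,0.11],"spin":0}]'
python3 - <<'E'
from h import *
c=wshot('w7.png');np.save('c.npy',c,allow_pickle=True)
see(c,['axle'])
d=wcs('scene','s7.png');see(d,['axle','stand'])
np.save('d.npy',d,allow_pickle=True)
a=cv2.resize(cv2.imread('pics/s7.png')[90:240,200:350],(384,384))
cv2.imwrite('pics/m7.png',np.hstack([cv2.imread('pics/w7.png')[:,80:430],a]))
E
```

```text
clock: 29.5
eef_pos: [445.9, -110.3, 26.3]
eef_rot: [3.138, -0.004, 1.543]
wrist_force: [0.2, 0.6, -1.8]
finger_gap: 15.6
clock: 30.17
eef_pos: [435.4, -231.6, 136.2]
eef_rot: [3.139, -0.004, 1.54]
wrist_force: [0.1, 0.4, -1.5]
finger_gap: 15.8
axle [436.0, -187.0, 162.0] 0.57
   mask 241 272 36 300 7178 0.89
axle [431.0, -186.0, 157.0] 0.53
   mask 270 291 99 126 132 0.47
stand [418.0, -279.0, 39.0] 0.85
   mask 288 314 111 142 616 0.79
```

View pics/m7.png

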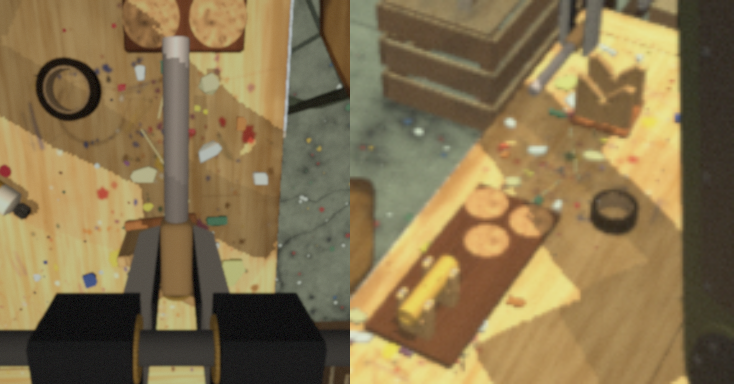

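The axle is out and held straight, with its tip at (256,40). I'll move above the stand, where the camera will look at the stand itself.

```bash
python3 -m crank '[{"offset":[-0.003,-0.03,0],"spin":0},{"offset":[-0.006,-0.06,0],"spin":0},{"offset":[-0.012,-0.09,0],"spin":0},{"offset":[-0.014,-0.108,0],"spin":0},{"offset":[-0.014,-0.108,0],"spin":0},{"offset":[-0.014,-0.108,0],"spin":0},{"offset":[-0.014,-0.108,0],"spin":0},{"offset":[-0.014,-0.108,0],"spin":0}]'
python3 - <<'E'
from h import *
c=np.load('c.npy',allow_pickle=True).item()
for y in (-231.6+60.5+42,-231.6+60.5-42):
  print('pred',px(c,(435.4+ (y+231.6)*.03,y,161)).round(1))
c=wshot('w8.png');np.save('c.npy',c,allow_pickle=True);see(c,['stand','axle'])
cv2.imwrite('pics/w8b.png',cv2.resize(cv2.imread('pics/w8.png')[:330,110:402],None,fx=1.8,fy=1.8,interpolation=cv2.INTER_CUBIC))
E
```

```text
clock: 31.23
eef_pos: [422.4, -336.8, 136.5]
eef_rot: [3.138, -0.004, 1.545]
wrist_force: [0.9, -0.0, -0.0]
finger_gap: 15.6
pred [257.4  37.6]
pred [257.4 225.6]
stand [414.0, -305.0, 24.0] 0.78
   mask 205 301 99 192 4698 0.83
axle [422.0, -293.0, 162.0] 0.56
   mask 241 272 36 300 7125 0.83
```

View pics/w8b.png

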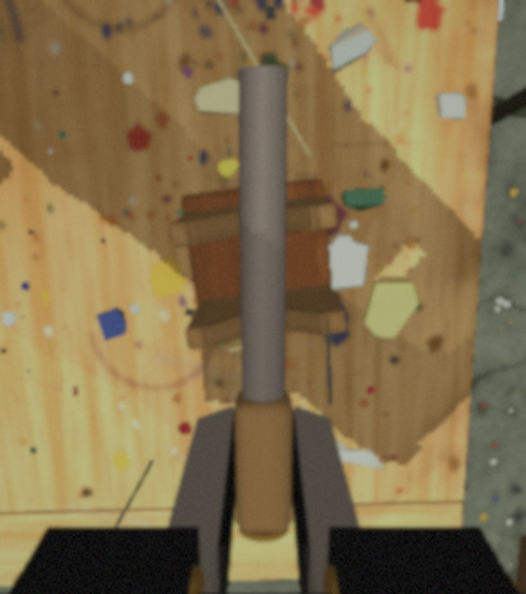

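The rod tip matches the no-droop prediction. The stand is turned about 7°: the far upright spans crop (173,222/245) to (337,200/222), and the near one (188,325/348) to (346,293/318).

Run:
```python
from h import *
c=np.load('c.npy',allow_pickle=True).item()
R=lambda p,z:print(p,z,ray(c,np.array(p)/1.8+[110,0],z))
for p in [(173,222),(173,245),(337,200),(338,222),(187,325),(189,348),(345,293),(347,318)]:R(p,65)
R((185,197),8);R((320,180),8)
m=manip.masks_of(wshot('w9.png'),'stand')[0]['mask']
im=cv2.imread('pics/w9.png');im=cv2.resize(im[85:205,190:320],None,fx=6,fy=6,interpolation=cv2.INTER_CUBIC)
im=cv2.convertScaleAbs(im,alpha=1.6);cv2.imwrite('pics/w9b.png',im[:600,:800])
```

```text
(173, 222) 65 [ 387.7 -277.7   65. ]
(173, 245) 65 [ 387.1 -286.8   65. ]
(337, 200) 65 [ 453.2 -270.9   65. ]
(338, 222) 65 [ 453.6 -279.5   65. ]
(187, 325) 65 [ 390.7 -320.3   65. ]
(189, 348) 65 [ 390.9 -330.4   65. ]
(345, 293) 65 [ 456.7 -308.5   65. ]
(347, 318) 65 [ 457.7 -319.1   65. ]
(185, 197) 8 [ 386.3 -271.1    8. ]
(320, 180) 8 [ 451.7 -264.9    8. ]
```

View pics/w9b.png

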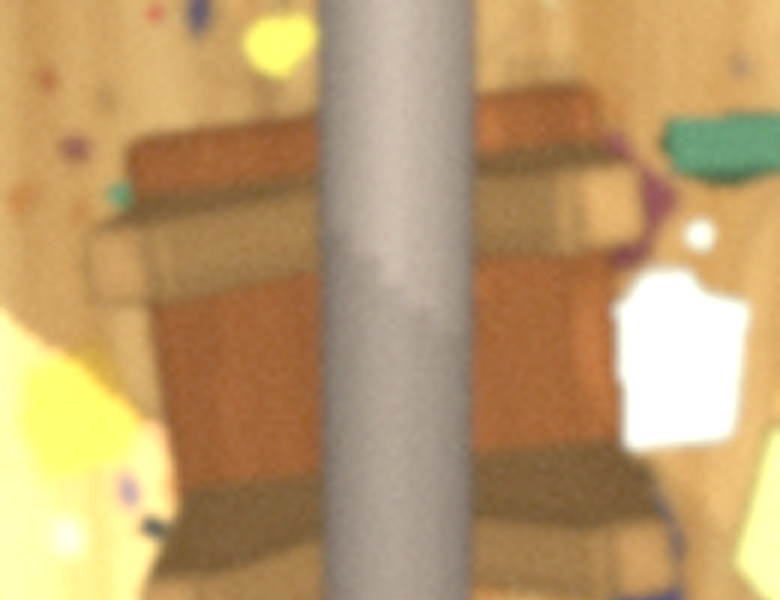

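```bash
python3 -m crank '[{"offset":[0.0057,-0.0244,0],"spin":7},{"offset":[0.0057,-0.0244,0],"spin":7},{"offset":[0.0057,-0.0244,-0.02],"spin":7},{"offset":[0.0057,-0.0244,-0.04],"spin":7},{"offset":[0.0057,-0.0244,-0.06],"spin":7},{"offset":[0.0057,-0.0244,-0.07],"spin":7},{"offset":[0.0057,-0.0244,-0.07],"spin":7},{"offset":[0.0057,-0.0244,-0.07],"spin":7}]'
python3 - <<'E'
from h import *
c=wshot('w10.png');np.save('c.npy',c,allow_pickle=True);see(c,['stand','axle'])
cv2.imwrite('pics/w10b.png',cv2.resize(cv2.imread('pics/w10.png')[:330,110:402],None,fx=1.8,fy=1.8,interpolation=cv2.INTER_CUBIC))
E
```

```text
clock: 32.25
eef_pos: [428.0, -362.0, 66.8]
eef_rot: [3.138, -0.004, 1.666]
wrist_force: [-0.3, 0.1, 0.1]
finger_gap: 15.8
stand [420.0, -306.0, 19.0] 0.9
   mask 190 322 66 180 9528 0.97
axle [424.0, -321.0, 90.0] 0.85
   mask 241 272 36 300 7143 0.68
```

View pics/w10b.png

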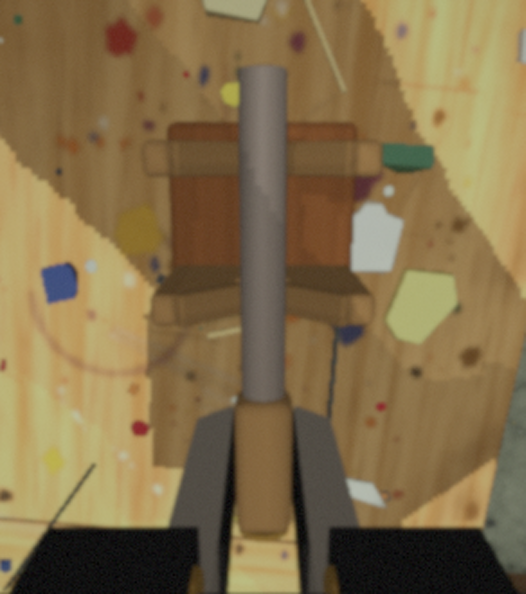

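Alignment is good: the uprights are centred at u≈263, and so is the rod. I'll check along the axis.

Run:
```python
from h import *
c=np.load('c.npy',allow_pickle=True).item()
Ri=Ro.from_euler('z',1.666-np.pi/2).as_matrix().T
o=np.array([428.0,-362.0,0])
R=lambda p,z:print(p,z,(Ri@(ray(c,np.array(p)/1.8+[110,0],z)-o)).round(1))
for p in [(143,142),(143,175),(382,142),(382,175),(153,293),(153,325),(373,292),(373,322)]:R(p,65)
R((169,123),8);R((357,123),8)
print('axle tip, junction');R((263,66),90.4);R((263,400),90.4)
```

```text
(143, 142) 65 [-34.   86.9  65. ]
(143, 175) 65 [-34.5  78.   65. ]
(382, 142) 65 [32.7 86.9 65. ]
(382, 175) 65 [33.2 78.  65. ]
(153, 293) 65 [-33.5  44.1  65. ]
(153, 325) 65 [-33.9  34.2  65. ]
(373, 292) 65 [32.3 44.2 65. ]
(373, 322) 65 [32.8 34.9 65. ]
(169, 123) 8 [-34.4  95.    8. ]
(357, 123) 8 [33.9 94.9  8. ]
axle tip, junction
(263, 66) 90.4 [ -0.6 103.1  90.4]
(263, 400) 90.4 [-0.7 19.9 90.4]
```

Centred within about 1 mm. Lowering.

```bash
python3 -m crank '[{"offset":[0,-0.0005,-0.008],"spin":0},{"offset":[0,-0.0005,-0.016],"spin":0},{"offset":[0,-0.0005,-0.022],"spin":0},{"offset":[0,-0.0005,-0.028],"spin":0},{"offset":[0,-0.0005,-0.032],"spin":0},{"offset":[0,-0.0005,-0.032],"spin":0},{"offset":[0,-0.0005,-0.032],"spin":0},{"offset":[0,-0.0005,-0.032],"spin":0}]'
```

```text
clock: 33.17
eef_pos: [428.3, -362.9, 35.6]
eef_rot: [3.137, -0.002, 1.666]
wrist_force: [0.6, 0.3, -0.5]
finger_gap: 15.6
```

```bash
python3 -m crank '[{"offset":[0,0,-0.001],"spin":0},{"offset":[0,0,-0.002],"spin":0},{"offset":[0,0,-0.003],"spin":0},{"offset":[0,0,-0.003],"spin":0},{"offset":[0,0,-0.003],"spin":0},{"offset":[0,0,-0.003],"spin":0},{"offset":[0,0,-0.003],"spin":0},{"offset":[0,0,-0.003],"spin":0}]'
```

```text
clock: 33.83
eef_pos: [428.3, -363.0, 32.7]
eef_rot: [3.137, -0.002, 1.666]
wrist_force: [-0.9, -0.7, 1.1]
finger_gap: 15.6
```

```bash
python3 -m crank '[{"offset":[0,0,-0.001],"spin":0},{"offset":[0,0,-0.001],"spin":0},{"offset":[0,0,-0.001],"spin":0},{"offset":[0,0,-0.001],"spin":0},{"offset":[0,0,-0.001],"spin":0},{"offset":[0,0,-0.001],"spin":0},{"offset":[0,0,-0.001],"spin":0},{"offset":[0,0,-0.001],"spin":0}]'
python3 -m crank '[{"offset":[0,0,0],"spin":0},{"offset":[0,0,0],"spin":0},{"offset":[0,0,0],"spin":0},{"offset":[0,0,0],"spin":0},{"offset":[0,0,0],"spin":0},{"offset":[0,0,0],"spin":0},{"offset":[0,0,0],"spin":0},{"offset":[0,0,0],"spin":0}]' 0.5
python3 -m crank '[{"offset":[0,0,0.02],"spin":0},{"offset":[0,0,0.05],"spin":0},{"offset":[0,0,0.09],"spin":0},{"offset":[0,0,0.12],"spin":0},{"offset":[0,0,0.12],"spin":0},{"offset":[0,0,0.12],"spin":0},{"offset":[0,0,0.12],"spin":0},{"offset":[0,0,0.12],"spin":0}]'
python3 - <<'E'
from h import *
c=wshot('w11.png');np.save('c.npy',c,allow_pickle=True);see(c,['stand','axle'])
cv2.imwrite('pics/w11b.png',cv2.resize(cv2.imread('pics/w11.png')[:330,110:402],None,fx=1.8,fy=1.8,interpolation=cv2.INTER_CUBIC))
E
```

```text
clock: 34.5
eef_pos: [428.4, -363.1, 32.1]
eef_rot: [3.137, -0.002, 1.666]
wrist_force: [-2.6, 0.9, 6.9]
finger_gap: 15.4
clock: 35.17
eef_pos: [428.4, -363.1, 32.1]
eef_rot: [3.137, -0.002, 1.666]
wrist_force: [-0.0, 0.0, -1.4]
finger_gap: 47.0
clock: 35.83
eef_pos: [427.9, -362.6, 150.6]
eef_rot: [3.138, -0.004, 1.666]
wrist_force: [0.3, -0.5, -0.3]
finger_gap: 47.3
stand [418.0, -306.0, 5.0] 0.78
axle [422.0, -325.0, 55.0] 0.63
```

View pics/w11b.png

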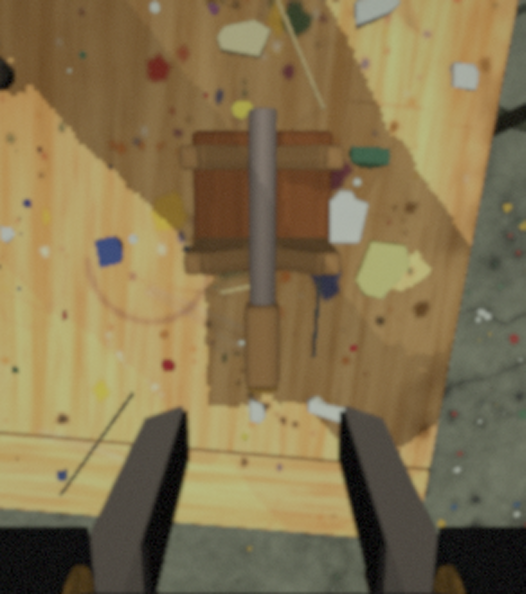

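The axle lies in both notches, centred (rod v 108–305, uprights' mean 208). Now I'll return red.

```bash
python3 -m crank '[{"offset":[0.001,0.04,0],"spin":-4},{"offset":[0.002,0.08,0],"spin":-8},{"offset":[0.003,0.12,0],"spin":-8},{"offset":[0.004,0.16,0],"spin":-8},{"offset":[0.005,0.2,0],"spin":-8},{"offset":[0.006,0.24,0],"spin":-8},{"offset":[0.006,0.28,0],"spin":-8},{"offset":[0.006,0.32,0],"spin":-8}]' 0.55
python3 -m crank '[{"offset":[0.001,0.04,0],"spin":0},{"offset":[0.002,0.08,0],"spin":0},{"offset":[0.003,0.12,0],"spin":0},{"offset":[0.004,0.16,0],"spin":0},{"offset":[0.005,0.2,0],"spin":0},{"offset":[0.006,0.24,0],"spin":0},{"offset":[0.006,0.28,0],"spin":0},{"offset":[0.006,0.32,0],"spin":0}]'
python3 -m crank '[{"offset":[0,0.01,0],"spin":0},{"offset":[0,0.01,0],"spin":0},{"offset":[0,0.01,0],"spin":0},{"offset":[0,0.01,0],"spin":0},{"offset":[0,0.01,0],"spin":0},{"offset":[0,0.01,0],"spin":0},{"offset":[0,0.01,0],"spin":0},{"offset":[0,0.01,0],"spin":0}]'
python3 - <<'E'
from h import *
c=wshot('w12.png')
see(c,['red_ink','spool','black_ink'])
for p in [(440.6,291.2,69),(438.7,234.7,46),(445.4,348.6,66)]:print(px(c,p).round())
E
```

```text
clock: 36.75
eef_pos: [433.8, -41.1, 151.5]
eef_rot: [3.137, -0.003, 1.526]
wrist_force: [0.3, 0.9, 0.5]
finger_gap: 51.7
clock: 37.42
eef_pos: [439.3, 281.0, 151.3]
eef_rot: [3.137, -0.003, 1.526]
wrist_force: [0.3, -0.2, -0.4]
finger_gap: 51.6
clock: 38.08
eef_pos: [439.5, 290.5, 151.5]
eef_rot: [3.137, -0.003, 1.525]
wrist_force: [-0.3, 0.4, -0.1]
finger_gap: 52.0
red_ink [442.0, 301.0, 50.0] 0.67
   mask 237 277 160 208 1514 0.57
spool [435.0, 240.0, 46.0] 0.83
   mask 237 269 217 262 1253 0.65
black_ink [447.0, 346.0, 49.0] 0.96
   mask 235 285 95 146 2059 0.82
[258. 195.]
[258. 247.]
[260. 121.]
```

View pics/w12.png

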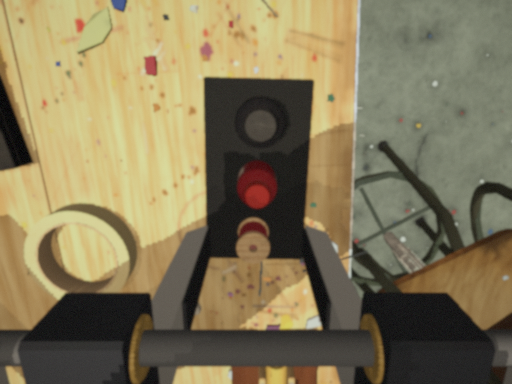

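The three stand where predicted: red cap (258,196), spool (253,245), black cap (261,124). Grasping red.

```bash
python3 -m crank '[{"offset":[0.001,0.0007,-0.03],"spin":0},{"offset":[0.001,0.0007,-0.06],"spin":0},{"offset":[0.001,0.0007,-0.09],"spin":0},{"offset":[0.001,0.0007,-0.11],"spin":0},{"offset":[0.001,0.0007,-0.125],"spin":0},{"offset":[0.001,0.0007,-0.132],"spin":0},{"offset":[0.001,0.0007,-0.132],"spin":0},{"offset":[0.001,0.0007,-0.132],"spin":0}]'
python3 -m crank '[{"offset":[0,0,0],"spin":0},{"offset":[0,0,0],"spin":0},{"offset":[0,0,0],"spin":0},{"offset":[0,0,0],"spin":0},{"offset":[0,0,0],"spin":0},{"offset":[0,0,0],"spin":0},{"offset":[0,0,0],"spin":0},{"offset":[0,0,0],"spin":0}]' 0.25 20
python3 -m crank '[{"offset":[0,0,0.03],"spin":0},{"offset":[0,0,0.06],"spin":0},{"offset":[0,0,0.09],"spin":0},{"offset":[0,0,0.11],"spin":0},{"offset":[0.001,-0.03,0.11],"spin":0},{"offset":[0.002,-0.07,0.11],"spin":0},{"offset":[0.003,-0.11,0.11],"spin":0},{"offset":[0.004,-0.11,0.11],"spin":0}]'
python3 -m crank '[{"offset":[0.001,-0.03,0],"spin":0},{"offset":[0.001,-0.07,0],"spin":0},{"offset":[0.002,-0.11,0],"spin":0},{"offset":[0.002,-0.15,0],"spin":0},{"offset":[0.003,-0.19,0],"spin":0},{"offset":[0.003,-0.22,0],"spin":0},{"offset":[0.003,-0.225,0],"spin":0},{"offset":[0.003,-0.225,0],"spin":0}]'
```

```text
clock: 39.1
eef_pos: [440.6, 291.9, 19.9]
eef_rot: [3.137, -0.003, 1.526]
wrist_force: [0.9, 0.0, 0.5]
finger_gap: 51.9
clock: 39.77
eef_pos: [441.0, 292.1, 20.7]
eef_rot: [3.136, -0.004, 1.526]
wrist_force: [-0.8, -0.6, 7.3]
finger_gap: 34.3
clock: 40.43
eef_pos: [444.7, 177.4, 130.8]
eef_rot: [3.136, -0.002, 1.523]
wrist_force: [0.8, 0.6, -1.0]
finger_gap: 34.0
clock: 41.1
eef_pos: [447.7, -48.8, 130.8]
eef_rot: [3.136, -0.002, 1.52]
wrist_force: [0.1, 0.2, -0.6]
finger_gap: 33.9
```

```bash
python3 -m crank '[{"offset":[0,0.004,-0.03],"spin":0},{"offset":[0,0.004,-0.06],"spin":0},{"offset":[0,0.004,-0.08],"spin":0},{"offset":[0,0.004,-0.09],"spin":0},{"offset":[0,0.004,-0.1],"spin":0},{"offset":[0,0.004,-0.103],"spin":0},{"offset":[0,0.004,-0.103],"spin":0},{"offset":[0,0.004,-0.103],"spin":0}]'
```

```text
clock: 41.77
eef_pos: [448.2, -44.7, 28.6]
eef_rot: [3.135, -0.002, 1.52]
wrist_force: [-0.6, -0.2, -1.1]
finger_gap: 34.5
```

```bash
python3 -m crank '[{"offset":[0,0,-0.002],"spin":0},{"offset":[0,0,-0.004],"spin":0},{"offset":[0,0,-0.0045],"spin":0},{"offset":[0,0,-0.0045],"spin":0},{"offset":[0,0,-0.0045],"spin":0},{"offset":[0,0,-0.0045],"spin":0},{"offset":[0,0,-0.0045],"spin":0},{"offset":[0,0,-0.0045],"spin":0}]'
```

```text
clock: 42.43
eef_pos: [448.7, -44.8, 24.7]
eef_rot: [3.134, -0.002, 1.52]
wrist_force: [-1.3, 0.3, 5.6]
finger_gap: 34.3
```

Contact, so release and go to black (445.4, 348.6).

```bash
python3 -m crank '[{"offset":[0,0,0],"spin":0},{"offset":[0,0,0],"spin":0},{"offset":[0,0,0],"spin":0},{"offset":[0,0,0],"spin":0},{"offset":[0,0,0],"spin":0},{"offset":[0,0,0],"spin":0},{"offset":[0,0,0],"spin":0},{"offset":[0,0,0],"spin":0}]' 0.65
python3 -m crank '[{"offset":[0,0,0.03],"spin":0},{"offset":[0,0,0.07],"spin":0},{"offset":[0,0,0.11],"spin":0},{"offset":[0,0.02,0.12],"spin":0},{"offset":[0,0.06,0.12],"spin":0},{"offset":[0,0.1,0.12],"spin":0},{"offset":[0,0.14,0.12],"spin":0},{"offset":[0,0.14,0.12],"spin":0}]'
python3 -m crank '[{"offset":[0,0.04,0],"spin":0},{"offset":[0,0.08,0],"spin":0},{"offset":[-0.001,0.12,0],"spin":0},{"offset":[-0.002,0.16,0],"spin":0},{"offset":[-0.003,0.2,0],"spin":0},{"offset":[-0.003,0.24,0],"spin":0},{"offset":[-0.003,0.248,0],"spin":0},{"offset":[-0.003,0.248,0],"spin":0}]'
```

```text
clock: 43.1
eef_pos: [448.6, -44.8, 24.6]
eef_rot: [3.134, -0.002, 1.52]
wrist_force: [-0.7, -0.9, -0.3]
finger_gap: 61.3
clock: 43.77
eef_pos: [448.2, 100.3, 144.8]
eef_rot: [3.133, -0.003, 1.525]
wrist_force: [-0.6, -0.5, -0.9]
finger_gap: 60.9
clock: 44.43
eef_pos: [444.6, 350.0, 144.2]
eef_rot: [3.134, -0.003, 1.528]
wrist_force: [-0.1, -1.0, -0.2]
finger_gap: 60.9
```

```bash
python3 -m crank '[{"offset":[0.0005,-0.0015,-0.03],"spin":0},{"offset":[0.0005,-0.0015,-0.06],"spin":0},{"offset":[0.0005,-0.0015,-0.09],"spin":0},{"offset":[0.0005,-0.0015,-0.11],"spin":0},{"offset":[0.0005,-0.0015,-0.122],"spin":0},{"offset":[0.0005,-0.0015,-0.126],"spin":0},{"offset":[0.0005,-0.0015,-0.126],"spin":0},{"offset":[0.0005,-0.0015,-0.126],"spin":0}]'
python3 -m crank '[{"offset":[0,0,0],"spin":0},{"offset":[0,0,0],"spin":0},{"offset":[0,0,0],"spin":0},{"offset":[0,0,0],"spin":0},{"offset":[0,0,0],"spin":0},{"offset":[0,0,0],"spin":0},{"offset":[0,0,0],"spin":0},{"offset":[0,0,0],"spin":0}]' 0.3 20
python3 -m crank '[{"offset":[0,0,0.03],"spin":0},{"offset":[0,0,0.06],"spin":0},{"offset":[0,0,0.09],"spin":0},{"offset":[0,0,0.12],"spin":0},{"offset":[0.001,-0.03,0.12],"spin":0},{"offset":[0.003,-0.07,0.12],"spin":0},{"offset":[0.005,-0.11,0.12],"spin":0},{"offset":[0.007,-0.15,0.12],"spin":0}]'
python3 -m crank '[{"offset":[0.003,-0.04,0],"spin":0},{"offset":[0.006,-0.08,0],"spin":0},{"offset":[0.009,-0.12,0],"spin":0},{"offset":[0.012,-0.16,0],"spin":0},{"offset":[0.015,-0.2,0],"spin":0},{"offset":[0.018,-0.24,0],"spin":0},{"offset":[0.018,-0.28,0],"spin":0},{"offset":[0.018,-0.28,0],"spin":0}]'
```

```text
clock: 45.1
eef_pos: [445.8, 348.4, 19.4]
eef_rot: [3.133, -0.004, 1.527]
wrist_force: [0.4, -0.3, 1.0]
finger_gap: 61.2
clock: 45.77
eef_pos: [446.1, 348.6, 20.2]
eef_rot: [3.132, -0.004, 1.528]
wrist_force: [0.0, -1.3, 6.4]
finger_gap: 40.5
clock: 46.43
eef_pos: [452.6, 197.1, 140.2]
eef_rot: [3.132, -0.004, 1.529]
wrist_force: [1.4, 0.3, -0.9]
finger_gap: 40.3
clock: 47.1
eef_pos: [470.3, -88.2, 140.2]
eef_rot: [3.132, -0.003, 1.524]
wrist_force: [0.1, 0.3, -0.3]
finger_gap: 40.6
```

```bash
python3 -m crank '[{"offset":[0.0005,-0.003,-0.03],"spin":0},{"offset":[0.0005,-0.003,-0.06],"spin":0},{"offset":[0.0005,-0.003,-0.085],"spin":0},{"offset":[0.0005,-0.003,-0.1],"spin":0},{"offset":[0.0005,-0.003,-0.11],"spin":0},{"offset":[0.0005,-0.003,-0.113],"spin":0},{"offset":[0.0005,-0.003,-0.113],"spin":0},{"offset":[0.0005,-0.003,-0.113],"spin":0}]'
```

```text
clock: 47.77
eef_pos: [471.3, -91.3, 28.0]
eef_rot: [3.13, -0.003, 1.524]
wrist_force: [-0.5, 0.3, -0.9]
finger_gap: 40.7
```

```bash
python3 -m crank '[{"offset":[0,0,-0.002],"spin":0},{"offset":[0,0,-0.004],"spin":0},{"offset":[0,0,-0.0045],"spin":0},{"offset":[0,0,-0.0045],"spin":0},{"offset":[0,0,-0.0045],"spin":0},{"offset":[0,0,-0.0045],"spin":0},{"offset":[0,0,-0.0045],"spin":0},{"offset":[0,0,-0.0045],"spin":0}]'
```

```text
clock: 48.43
eef_pos: [471.7, -91.4, 24.1]
eef_rot: [3.129, -0.003, 1.524]
wrist_force: [-0.6, 0.3, 7.0]
finger_gap: 40.3
```

```bash
python3 -m crank '[{"offset":[0,0,0],"spin":0},{"offset":[0,0,0],"spin":0},{"offset":[0,0,0],"spin":0},{"offset":[0,0,0],"spin":0},{"offset":[0,0,0],"spin":0},{"offset":[0,0,0],"spin":0},{"offset":[0,0,0],"spin":0},{"offset":[0,0,0],"spin":0}]' 0.65
python3 -m crank '[{"offset":[0,0,0.03],"spin":0},{"offset":[0,0,0.07],"spin":0},{"offset":[0,0,0.11],"spin":0},{"offset":[0,0.02,0.12],"spin":-7},{"offset":[-0.004,0.06,0.12],"spin":-14},{"offset":[-0.008,0.1,0.12],"spin":-21},{"offset":[-0.012,0.14,0.12],"spin":-28},{"offset":[-0.012,0.14,0.12],"spin":-35}]'
python3 -m crank '[{"offset":[-0.004,0.04,0],"spin":-7},{"offset":[-0.008,0.08,0],"spin":-14},{"offset":[-0.012,0.12,0],"spin":-21},{"offset":[-0.016,0.16,0],"spin":-28},{"offset":[-0.02,0.18,0],"spin":-35},{"offset":[-0.02,0.184,0],"spin":-42},{"offset":[-0.02,0.184,0],"spin":-49},{"offset":[-0.02,0.184,0],"spin":-52}]' 0.6
python3 - <<'E'
from h import *
s=manip.read_state();print(s['eef_pos'],s['eef_rot']);print('dx,dy',np.array([438.7,234.7])-s['eef_pos'][:2],'spin',-np.degrees(s['eef_rot'][2]))
E
```

```text
clock: 49.1
eef_pos: [471.7, -91.4, 24.1]
eef_rot: [3.129, -0.003, 1.524]
wrist_force: [-0.1, 0.3, 0.7]
finger_gap: 60.9
clock: 49.77
eef_pos: [459.1, 51.6, 144.3]
eef_rot: [3.129, -0.003, 0.953]
wrist_force: [-0.2, -0.1, 0.5]
finger_gap: 61.2
clock: 50.43
eef_pos: [438.7, 236.6, 144.1]
eef_rot: [3.129, -0.003, 0.041]
wrist_force: [0.2, -1.3, 0.1]
finger_gap: 56.7
[438.69038051 236.55653449 144.06442668] [ 3.12928304e+00 -2.80415301e-03  4.14113920e-02]
dx,dy [ 0.00961949 -1.85653449] spin -2.372697987146436
```

```bash
python3 -m crank '[{"offset":[0,-0.002,-0.03],"spin":-2.4},{"offset":[0,-0.002,-0.06],"spin":-2.4},{"offset":[0,-0.002,-0.09],"spin":-2.4},{"offset":[0,-0.002,-0.11],"spin":-2.4},{"offset":[0,-0.002,-0.122],"spin":-2.4},{"offset":[0,-0.002,-0.126],"spin":-2.4},{"offset":[0,-0.002,-0.126],"spin":-2.4},{"offset":[0,-0.002,-0.126],"spin":-2.4}]'
python3 -m crank '[{"offset":[0,0,0],"spin":0},{"offset":[0,0,0],"spin":0},{"offset":[0,0,0],"spin":0},{"offset":[0,0,0],"spin":0},{"offset":[0,0,0],"spin":0},{"offset":[0,0,0],"spin":0},{"offset":[0,0,0],"spin":0},{"offset":[0,0,0],"spin":0}]' 0.2 12
python3 -m crank '[{"offset":[0,0,0.03],"spin":0},{"offset":[0,0,0.06],"spin":0},{"offset":[0,0,0.09],"spin":0},{"offset":[0,0,0.12],"spin":0},{"offset":[0,-0.03,0.12],"spin":0},{"offset":[-0.002,-0.07,0.12],"spin":0},{"offset":[-0.004,-0.11,0.12],"spin":0},{"offset":[-0.006,-0.11,0.12],"spin":0}]'
python3 -m crank '[{"offset":[-0.001,-0.04,0],"spin":0},{"offset":[-0.002,-0.08,0],"spin":0},{"offset":[-0.004,-0.12,0],"spin":0},{"offset":[-0.006,-0.16,0],"spin":0},{"offset":[-0.008,-0.2,0],"spin":0},{"offset":[-0.01,-0.214,0],"spin":0},{"offset":[-0.01,-0.214,0],"spin":0},{"offset":[-0.01,-0.214,0],"spin":0}]'
```

```text
clock: 51.1
eef_pos: [439.0, 234.7, 18.7]
eef_rot: [3.13, -0.004, -0.001]
wrist_force: [-0.7, -0.9, -1.1]
finger_gap: 56.2
clock: 51.77
eef_pos: [439.3, 234.8, 19.1]
eef_rot: [3.13, -0.004, -0.0]
wrist_force: [-0.3, -1.6, 5.5]
finger_gap: 30.7
clock: 52.43
eef_pos: [432.8, 120.2, 138.9]
eef_rot: [3.129, -0.004, -0.004]
wrist_force: [-0.1, 0.1, -0.6]
finger_gap: 30.5
clock: 53.1
eef_pos: [422.7, -94.0, 138.8]
eef_rot: [3.129, -0.003, -0.006]
wrist_force: [0.3, -0.4, -0.3]
finger_gap: 30.6
```

```bash
python3 -m crank '[{"offset":[0,0.0005,-0.03],"spin":0},{"offset":[0,0.0005,-0.06],"spin":0},{"offset":[0,0.0005,-0.085],"spin":0},{"offset":[0,0.0005,-0.1],"spin":0},{"offset":[0,0.0005,-0.109],"spin":0},{"offset":[0,0.0005,-0.112],"spin":0},{"offset":[0,0.0005,-0.112],"spin":0},{"offset":[0,0.0005,-0.112],"spin":0}]'
```

```text
clock: 53.77
eef_pos: [423.3, -93.2, 27.5]
eef_rot: [3.129, -0.004, -0.005]
wrist_force: [-0.1, -0.0, 0.3]
finger_gap: 31.1
```

```bash
python3 -m crank '[{"offset":[0,0,-0.002],"spin":0},{"offset":[0,0,-0.004],"spin":0},{"offset":[0,0,-0.0045],"spin":0},{"offset":[0,0,-0.0045],"spin":0},{"offset":[0,0,-0.0045],"spin":0},{"offset":[0,0,-0.0045],"spin":0},{"offset":[0,0,-0.0045],"spin":0},{"offset":[0,0,-0.0045],"spin":0}]'
```

```text
clock: 54.43
eef_pos: [423.3, -93.3, 23.1]
eef_rot: [3.129, -0.004, -0.005]
wrist_force: [-0.9, 0.2, 1.1]
finger_gap: 30.7
```

Light contact. I'll release, rise clear and verify.

```bash
python3 -m crank '[{"offset":[0,0,-0.0005],"spin":0},{"offset":[0,0,-0.0005],"spin":0},{"offset":[0,0,-0.0005],"spin":0},{"offset":[0,0,-0.0005],"spin":0},{"offset":[0,0,-0.0005],"spin":0},{"offset":[0,0,-0.0005],"spin":0},{"offset":[0,0,-0.0005],"spin":0},{"offset":[0,0,-0.0005],"spin":0}]' 0.6
python3 -m crank '[{"offset":[0,0,0.03],"spin":0},{"offset":[0,0,0.07],"spin":0},{"offset":[0,0,0.11],"spin":0},{"offset":[0,0,0.15],"spin":0},{"offset":[-0.02,0.02,0.19],"spin":0},{"offset":[-0.04,0.04,0.23],"spin":0},{"offset":[-0.04,0.06,0.27],"spin":0},{"offset":[-0.04,0.076,0.3],"spin":0}]'
python3 -m crank '[{"offset":[0,0,0],"spin":0},{"offset":[0,0,0],"spin":0},{"offset":[0,0,0],"spin":0},{"offset":[0,0,0],"spin":0},{"offset":[0,0,0],"spin":0},{"offset":[0,0,0],"spin":0},{"offset":[0,0,0],"spin":0},{"offset":[0,0,0],"spin":0}]'
python3 - <<'E'
from h import *
c=wshot('w13.png')
for p in [(447.5,-45.5,73),(471.5,-91.5,70),(421.5,-93.5,50)]:print(px(c,p).round(),(px(c,p)*1.56).round())
see(c,['red_ink','black_ink','spool','axle','eraser2','tape'])
im=cv2.imread('pics/w13.png');cv2.imwrite('pics/w13b.png',cv2.resize(im[:240],None,fx=1.56,fy=1.56,interpolation=cv2.INTER_CUBIC))
E
```

```text
clock: 55.1
eef_pos: [423.3, -93.3, 22.6]
eef_rot: [3.129, -0.004, -0.005]
wrist_force: [0.5, 1.0, 0.2]
finger_gap: 56.8
clock: 55.77
eef_pos: [382.3, -20.8, 316.7]
eef_rot: [3.129, -0.005, -0.006]
wrist_force: [0.6, -0.4, -0.2]
finger_gap: 56.5
clock: 56.43
eef_pos: [382.2, -20.9, 316.4]
eef_rot: [3.129, -0.005, -0.007]
wrist_force: [0.1, 0.0, 0.0]
finger_gap: 56.2
[273. 103.] [426. 161.]
[312.  82.] [487. 128.]
[310. 123.] [483. 192.]
red_ink [452.0, -39.0, 54.0] 0.8
   mask 260 286 88 114 597 0.6
black_ink [474.0, -93.0, 53.0] 0.86
   mask 293 327 65 99 958 0.94
spool [421.0, -92.0, 53.0] 0.76
   mask 295 321 112 138 555 0.6
axle [421.0, -307.0, 54.0] 0.97
   mask 438 511 112 130 717 0.85
eraser2 [362.0, 160.0, 14.0] 0.56
   mask 112 143 157 179 495 0.89
tape [348.0, -146.0, 20.0] 0.95
   mask 323 360 154 190 823 0.86
```

View pics/w13b.png

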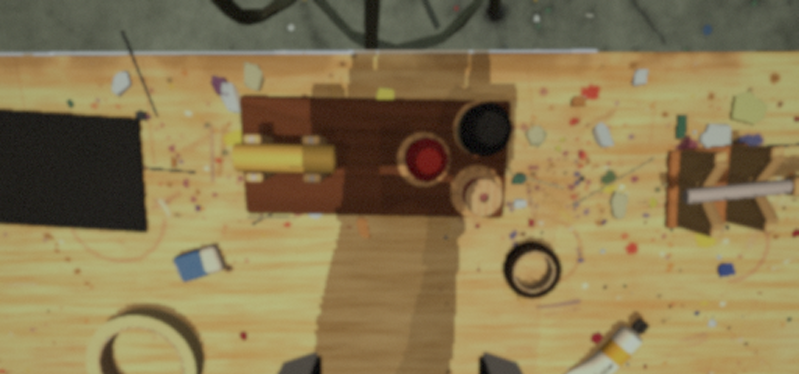

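Everything is in place: caps at (428,159) and (487,129), the spool at (483,194), all within about 2 px of prediction. The axle is on the stand at (690–790,190). Handing in.

```bash
python3 -c "
from cell import manip
print(manip.sign_off())"
```

```text
the job is handed in; nothing more can be done
None
```

The job is done and handed in at about 56 s of the 144 s allowed; sign-off gives no verdict. I moved the spool, black bottle and red bottle to the mat and drew the axle straight out by its handle. I then laid it in the V stand and put red, black and spool back on their own cork spots.

**Bottles and spool:** In the last wrist picture all three stand upright. They are within about 2 pixels (3 mm) of where their starting positions should appear, well inside the 15 mm allowed.

**Axle:** It lies in both notches. Just before lowering, the pictures put it within about 1–2 mm of centre along the stand and about 1 mm across. I did not remeasure its position in numbers after letting go, but the picture taken then looked centred.

**Eraser and tape:** The trained network put both within about 6 mm of where I first measured them, which is about its own error. I saw no sign that either had moved.

**Robot:** The gripper is open and clear of everything. The highest force I read was about 11 N at the wrist.

**Checks that disagreed:** The network put red about 6 mm off in y, but its cap in the picture matched the expected spot, so I went by the picture. Long moves sometimes ended up to 5 mm short or over, and I corrected the ones that mattered with small moves.

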